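Unlock and lift a two-stage case catch

TASK

The green steel parts case is locked by a two-stage catch on its lid. Slide the red safety tab gently along its slot, away from the lever, until you feel it come up firmly against its stop, and only then lift the yellow bar of the lever until the lever stands upright, and leave both there. Force neither the tab against its stop nor the lever against the lock, and leave everything else on the lid and the bench where it is.

Things in the scene. Friction and masses are not known exactly. Their poses are not given: they have to be found in the camera images.
- case: Heavy green steel case fixed to the bench, 280 (x) x 380 (y) x 100 mm high, turned up to 20 degrees either way. Origin: centre of its underside, on the bench. x points from its front (robot's side) to its back, y to its left, z up. The lid's top is flat at z = 100 mm; near its front lie the lever (right of the middle) and the safety tab (left).
- tab_mid (a point): Centre of the red safety tab, an upright block 16 (case x) x 12 (case y) x 24 mm high, at case x = -70 mm, 132 mm above the bench. It slides along the case's +y only, away from the lever, with about 3 N of friction, and stays where it is left. Full travel to its stop differs from case to case: 20 to 38 mm. The lock is off only within 1.5 mm of the stop.
- tab_guide (a point): Centre of the top of the slotted steel guide in which the tab runs: 40 mm wide (case x), from case y = 10 to 166 mm, its top 118 mm above the bench, 2 mm under the tab. The stop is hidden inside: there the resistance climbs steeply, from 3 N to over 10 N within about 1 mm. A push of 8 to 14 N seats the tab; over 22 N on the stop damages it.
- lever_bar (a point): Middle of the lever's yellow round bar: 12 mm thick, parallel to the case's y, 72 mm clear between the lever's two side arms. Lever down: at case x = -95, y = -65 mm, 132 mm above the bench, 26 mm free under it. The flat steel piece at the left arm belongs to the lever and reaches case y = 9 mm, 122 mm above the bench.
- lever_hinge (a point): The lever's hinge axis (parallel to the case's y) at the lever's middle: case x = -20, y = -65 mm, 118 mm above the bench. The bar swings about it on a radius of 76 mm, up and towards the back of the case.
- lever (a joint): Lever angle in rad: 0 lying down, growing as the bar is lifted; upright at about 1.4, end of swing 1.5. Locked, it lifts only about 0.05 rad (4 mm at the bar) and then meets the lock; lifting there with more than about 18 N at the bar damages it. Unlocked, it needs about 4 N at the bar and stays where it is left.
- cover_plate: Leave alone: flat steel plate 80 x 100 x 6 mm lying on the case's lid, behind the lever. Origin: centre of its underside.
- bolt_jar: Leave alone: round amber jar, 56 mm across, 70 mm tall, standing on the lid behind the tab. Origin: centre of its underside.

How it is judged (in metres and radians):
On the way, in this order (a step that is already met when the one before it is completed fails the run):
1. the tab has been slid back by more than 10 mm while the lever is still down (distance of tab_mid from where it was at the start of the episode above 0.01 m and value of joint lever below 0.12 rad), for 0.1 s.
2. the lever is upright (value of joint lever above 1.15 rad), for 0.2 s.
At the end, for the whole second after the job is handed in: The lever stands up at more than 1.15 rad and is at rest, and the tab is still slid back, more than 10 mm from where it started (value of joint lever above 1.15 rad and distance of tab_mid from where it was at the start of the episode above 0.01 m and velocity of joint lever between -0.05 and 0.05 rad/s); the robot touches nothing.
It fails at once if the tab is driven against its stop with more than 22 N (contact force between slide and stop above 22 N).
It fails at once if the lever is forced against the lock: more than 25 N between its tooth and the slide of the tab (about 20 N at the bar) (contact force between slide and lever above 25 N).
It fails at once if anything else on the lid or the bench is moved by more than 20 mm (distance of any of cover_plate, bolt_jar, strap, gusset, offcut, scraper, hammer, mug from where it was at the start of the episode above 0.02 m).
It also fails if it takes over 54 s, if anything falls off the work surface, if the arm or the gripper's body presses on something with over 40 N, if the wrist force passes 120 N, or if a joint passes its speed limit or range.

ROBOT

A 6-joint arm with a two-finger parallel gripper is mounted at the origin on the work surface. World frame = base frame: x ahead of the robot, y to its left, z up, the work surface at z = 0. Lengths are in m, angles in degrees, forces in N, time in s.
With the tool pointing down it reaches from about 0.35 to 0.875 m from the base axis. Payload 4.2 kg.
Tool frame: the origin (TCP) lies midway between the tips of the shut fingers; the grasp point (between the pads) lies 19 mm behind it; z points along the fingers, y is the line along which they close (so a half turn about z gives the same grasp; the last joint's range is limited). The gripper opens to 87 mm and grips with 3 to 60 N. Pads are 19 mm wide; open, the fingers measure 117 mm over their backs; the gripper's body (75 mm by 190 mm) begins 51 mm behind the grasp point.
Start: joints at [-48.839, 22.042, 0.453, 0, -68.411, -14.817], TCP at [0.277, -0.56, 0.223] pointing down, gripper open.
Joint ranges: [-179.83, 179.83], [-69.29, 118.12], [-61.27, 80.66], [-181.25, 117.63], [-171.15, -9.14], [-177.46, 177.46]. Speed limits (degrees/s): [159.86, 159.86, 180, 180, 180, 180].

INTERFACE

Orientations are given as [roll, pitch, yaw] about the fixed x, y, z axes, in that order (R = Rz(yaw) Ry(pitch) Rx(roll)).
In Python, from workcell import env gives the robot as it stands. The module is installed in compiled form; this text tells all that it offers. Calls block until the motion is done:
- env.goto(position, orientation): joint-space move of the TCP to a pose.
- env.move_straight(position, rotation=None, rate=0.15, force_limit=None): straight line of the TCP; rotation=None keeps the orientation; rate is the mean speed in m/s. With force_limit (N) it stops when the force on the tool has changed by that much, and returns True; else False.
- env.set_joints(angles): joint-space move.
- env.gripper_to(opening, grasp_force=None): opening from 0.0 (shut) to 1.0 (fully open); grasp_force is the grip in N (None keeps the last); returns when the fingers have stopped.
- env.dwell(seconds).
- env.inverse_kinematics(position, orientation): joint angles nearest the present ones, or None.
- env.read_state(): the state.
- env.grab_frame(name): name is "side" or "top" or "wrist"; returns a dict with "image" (420x560x3 uint8, blue, green, red), "fx", "fy", "cx", "cy" (pixels), "position" and "orientation" of the camera in the world. Camera axes: x right, y up, looking along -z (the intrinsics and any distortion apply to the point x, -y, -z); pixel columns grow to the right and rows downward; lengths in m; the calibration is good to about 2 mm. A picture is of the moment at which its call begins. There is no depth.
A pose or a line that the arm cannot do raises env.Unreachable and nothing moves.
- env.close_job(): hands the job in; it is judged then, once.
Trained networks look in a picture, given as the dict that the camera call returned (one of the last four; its "shot" number tells which), for a name from the list of things; names that differ only in an ending like _2 or _b are one class to them, and where a whole thing is asked for, a point or a joint stands for the part that bears it (a point fixed in the world has none). Each returns a list of dicts, best first, with "score" (0 to 1); they miss things now and then, are a little off and sometimes report something else, mostly with a low value. They report only what shows in the picture. A call takes as long as a camera call.
- env.search_frame(picture, thing): "xyz" ([x, y, z] in m, in world coordinates, good to about 4 mm: the middle of the surface that is visible of it).
- env.trace(picture, thing): "mask" (420x560 bool, what is visible of it).
The state is a dict: "clock": time; "joint_positions": joint angles; "qvel": joint speeds; "joint_torque": joint torques, N m; "position": TCP position; "tool_rot": TCP orientation; "force": force on the tool from outside, world axes, zero at the start; "wrist_torque": the same for the moment, N m; "opening": opening from 0.0 (shut) to 1.0 (fully open); "finger_force": force on a finger pad.
Only numpy, scipy, OpenCV 4.12 (cv2) and the standard library are available. Lean on these libraries where they do the work, as an engineer would, in place of code of your own. Each camera call takes 0.05 s, during which the arm holds its last target. There are 200 camera calls.

## Working session

There is one attempt and no reset: what is moved stays moved. The work goes in short steps, each a Python script; the robot and the scene stay as the last script left them, time stands still between calls to the robot, and variables do not carry over. Pictures are saved under pics/ and viewed, at most 10 in all, crops included, and the job is handed in when it is done.

```bash
mkdir -p pics
python3 - <<'E'
from workcell import env
import cv2
s=env.read_state();print(s['clock'],s['position'],s['tool_rot'],s['force'])
for n in("top","side"):
    f=env.grab_frame(n);cv2.imwrite(f"pics/{n}0.png",f["image"]);print(n,f["position"],f["orientation"],f["fx"],[k for k in f])
    for t in("case","tab_mid","tab_guide","lever_bar","lever_hinge","cover_plate","bolt_jar"):
        r=env.search_frame(f,t);print(t,[(x["xyz"],round(x["score"],2)) for x in r[:2]])
E
```

```text
0.0 [ 0.27709304 -0.55953909  0.22144378] [ 1.79872567e+02 -6.16232174e-03 -1.53666512e+02] [-0.40785315 -0.54743272 -1.08084557]
top [0.55714497 0.07412426 0.9725546 ] [  4.69305639  -0.83766326 -88.69026092] 486.572680962098 ['image', 'fx', 'fy', 'cx', 'cy', 'position', 'orientation', 'shot']
case [([0.6211, -0.0141, 0.0942], 0.28)]
tab_mid [([0.5765, 0.0444, 0.1427], 0.57)]
tab_guide [([0.6189, -0.0105, 0.0964], 0.68)]
lever_bar [([0.5622, -0.0708, 0.1275], 0.55)]
lever_hinge [([0.6228, -0.0144, 0.1011], 0.74)]
cover_plate [([0.707, -0.1126, 0.1039], 0.9)]
bolt_jar [([0.7116, 0.0972, 0.1711], 0.68)]
side [0.2414112  0.69985617 0.63999899] [  55.01044013   -0.41199949 -147.94309486] 514.0776499422541 ['image', 'fx', 'fy', 'cx', 'cy', 'position', 'orientation', 'shot']
case [([0.5854, 0.0684, 0.0996], 0.55)]
tab_mid [([0.5748, 0.0544, 0.1311], 0.5)]
tab_guide [([0.5815, 0.0735, 0.1038], 0.93)]
lever_bar [([0.5633, -0.046, 0.1249], 0.67)]
lever_hinge [([0.5859, 0.0718, 0.1008], 0.8), ([0.7052, 0.1133, 0.1433], 0.53)]
cover_plate [([0.7059, -0.1053, 0.1054], 0.75)]
bolt_jar [([0.7056, 0.1138, 0.1459], 0.75)]
```

View pics/top0.png

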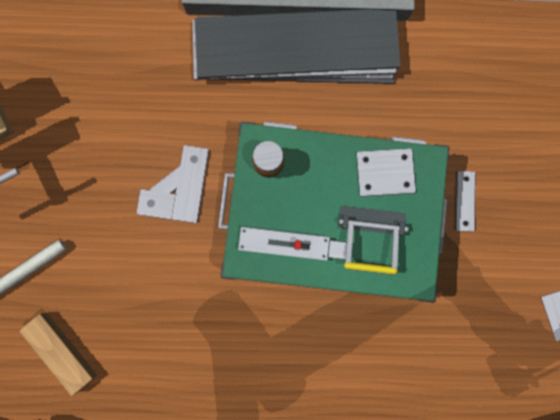

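View pics/side0.png

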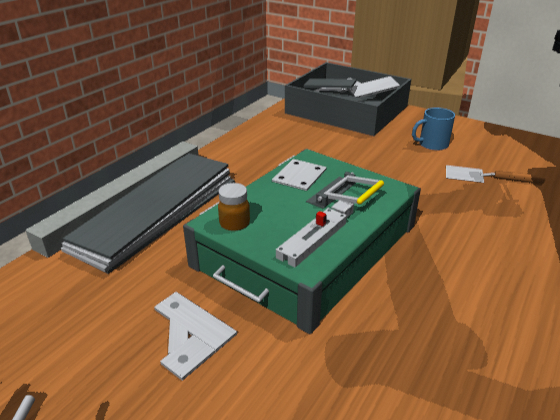

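The top view shows the case rotated about 6°: lid corners (241,123), (448,146), (434,300), (222,277), red tab (298,245), and yellow bar from (346,267) to (396,270). The side view shows the tab at (321,218) and the bar at (371,192). Next I'll fit the case pose from the corners and the colour blobs.

```bash
cat > h.py <<'E'
from workcell import env
import cv2, numpy as np
from scipy.spatial.transform import Rotation as Ro
from scipy.optimize import least_squares
def proj(f,P):
    c=(np.atleast_2d(P)-f["position"])@Ro.from_euler('xyz',f["orientation"],degrees=True).as_matrix()
    return np.c_[f["cx"]+f["fx"]*c[:,0]/-c[:,2], f["cy"]-f["fy"]*c[:,1]/-c[:,2]]
def blob(f,lo,hi,near=None):
    m=cv2.inRange(cv2.cvtColor(f["image"],cv2.COLOR_BGR2HSV),lo,hi)
    n,l,st,ce=cv2.connectedComponentsWithStats(m)
    i=1+np.argmax(st[1:,4]); return ce[i],st[i,4],l==i
RED=((0,170,60),(6,255,255)); YEL=((24,150,120),(34,255,255))
def w(p,P):  # case -> world, p=(x,y,yawrad)
    c,s=np.cos(p[2]),np.sin(p[2]); P=np.atleast_2d(P).astype(float)
    return np.c_[p[0]+c*P[:,0]-s*P[:,1], p[1]+s*P[:,0]+c*P[:,1], P[:,2]]
E
python3 - <<'E'
from h import *
f=env.grab_frame("top");g=env.grab_frame("side")
C=np.array([[.14,.19,.1],[.14,-.19,.1],[-.14,-.19,.1],[-.14,.19,.1]])
uv=np.array([[241,123],[448,146],[434,300],[222,277]])
rt,rs=blob(f,*RED),blob(g,*RED); yt,ys=blob(f,*YEL),blob(g,*YEL)
print(rt[:2],rs[:2],yt[:2],ys[:2])
def r(p):
    a=w(p,C);T=w(p,[-.07,p[3],.132]);Tt=w(p,[-.07,p[3],.141]);B=w(p,[-.095,-.065,.134])
    return np.r_[.5*(proj(f,a)-uv).ravel(),(proj(f,Tt)-rt[0]).ravel(),(proj(g,T+[0,0,.002])-rs[0]).ravel(),(proj(f,B)-yt[0]).ravel(),(proj(g,B)-ys[0]).ravel()]
o=least_squares(r,[.63,-.01,-.1,.03],loss='soft_l1');p=o.x
print(p,np.degrees(p[2]));print(r(p).round(1))
for n,P in dict(tab=[-.07,p[3],.132],bar=[-.095,-.065,.132],hinge=[-.02,-.065,.118]).items():print(n,w(p,P))
np.save("p.npy",p)
E
```

```text
(array([297.55555556, 244.47222222]), np.int32(36)) (array([319.94339623, 218.03773585]), np.int32(106)) (array([370.53614458, 267.5813253 ]), np.int32(332)) (array([369.47311828, 191.54301075]), np.int32(186))
[ 0.63723756 -0.02641377 -0.0888868   0.06459873] -5.092838436806473
[-0.1 -0.4 -0.3 -0.1  0.1 -0.2  0.  -0.6 -0.2 -0.4  1.1  0.3 -0.  -0.5
  1.2  0.3]
tab [[0.57324833 0.04414381 0.132     ]]
bar [[ 0.53684257 -0.08272403  0.132     ]]
hinge [[ 0.61154648 -0.08938177  0.118     ]]
```

The fit is good to about 1 px. The case is at yaw -5.1°, with the tab at case y = 65 mm. Next I'll push the tab with the shut fingers.

Run:
```python
from h import *
p=np.load("p.npy");yd=np.degrees(p[2])
q0=env.read_state()["joint_positions"]
for y in(90+yd,-90+yd): print(y,env.inverse_kinematics(w(p,[-.07,.03,.25])[0],[180,0,y]))
cand=[y for y in(90+yd,-90+yd) if env.inverse_kinematics(w(p,[-.07,.03,.25])[0],[180,0,y]) is not None]
yaw=min(cand,key=lambda y:np.abs(env.inverse_kinematics(w(p,[-.07,.03,.25])[0],[180,0,y])-np.array(q0)).max())
np.save("yaw.npy",yaw)
env.gripper_to(0.)
a=p[3]-.006-.0095-.010
env.goto(w(p,[-.07,a,.22])[0],[180,0,yaw])
print(env.move_straight(w(p,[-.07,a,.125])[0],rate=.08,force_limit=8))
s=env.read_state();print(s['clock'],s['position'],s['force'])
f=env.grab_frame("side");cv2.imwrite("pics/s1.png",cv2.resize(f["image"][100:310,220:500],None,fx=2.5,fy=2.5))
```

```text
84.90716156319353 [ 17.24633743  15.65737804  -4.89464328   0.         -69.44797868
 157.66082414]
-95.09283843680647 [ 17.24633743  15.65737804  -4.89464328   0.         -69.44797868
 -22.33917586]
False
6.0833 [0.57143506 0.01884883 0.12562255] [ 0.3233015  -0.1702738  -0.02023571]
```

View pics/s1.png

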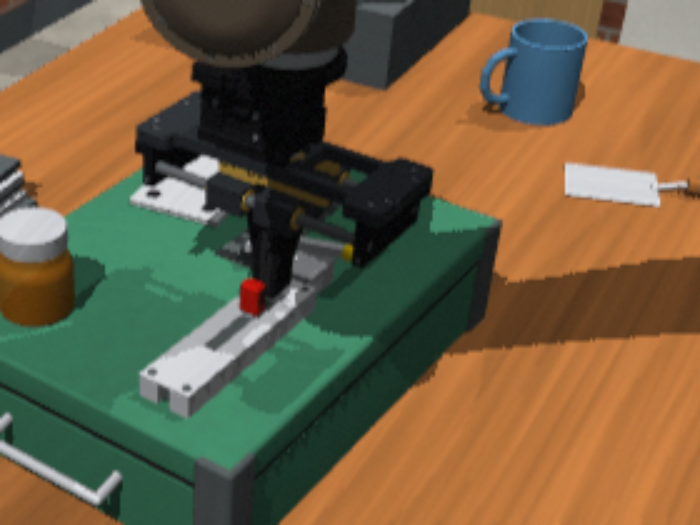

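The shut fingers stand just right of the red tab, at crop pixel (252,297), and clear of everything else. Next comes the slow push.

Run:
```python
from h import *
p=np.load("p.npy");a=p[3]-.0255
d=w(p,[0,1,0])[0]-w(p,[0,0,0])[0]
s0=env.read_state();P0=np.array(s0['position'])
hit=env.move_straight(P0+d*.060,rate=.009,force_limit=9.5)
s=env.read_state();print(hit,s['clock'],(np.array(s['position'])-P0)@d,s['force']@d,s['force'])
env.dwell(.2);s=env.read_state();print((np.array(s['position'])-P0)@d,s['force']@d)
```

```text
True 10.1333 0.037691467813814085 -1.0168195472770625 [ 1.60626793 -1.16400291  0.5308665 ]
0.03732666539477352 0.19820075583098248
```

Run:
```python
from h import *
p=np.load("p.npy")
d=w(p,[0,1,0])[0]-w(p,[0,0,0])[0]
P0=np.array(env.read_state()['position'])
hit=env.move_straight(P0+d*.012,rate=.006,force_limit=11)
s=env.read_state();print(hit,s['clock'],(np.array(s['position'])-P0)@d,s['force']@d)
q=np.array(s['position'])
env.move_straight(q-d*.012,rate=.05)
env.move_straight(q-d*.012+[0,0,.1],rate=.15)
f=env.grab_frame("side");rs=blob(f,*RED);ys=blob(f,*YEL)
o=least_squares(lambda y:(proj(f,w(p,[-.07,y[0],.134]))-rs[0]).ravel(),[.09]);print(o.x-p[3],o.fun,rs[1],ys[:2])
cv2.imwrite("pics/s2.png",f["image"])
```

```text
True 11.3 0.0003659763732646518 -2.519538341584675
[0.03066455] [0.52935376 0.6556553 ] 107 (array([370.20661157, 190.46280992]), np.int32(121))
```

The second push was stopped again after only 0.4 mm, and the tab has travelled about 29 mm, within 20–38 mm. It is seated at its stop. Now I'll grip the bar.

Run:
```python
from h import *
p=np.load("p.npy");yaw=float(np.load("yaw.npy"))
env.goto(w(p,[-.095,-.065,.225])[0],[180,0,yaw])
env.gripper_to(.5)
print(env.move_straight(w(p,[-.095,-.065,.115])[0],rate=.08,force_limit=8))
env.gripper_to(0.,grasp_force=20)
s=env.read_state();print(s['clock'],s['opening']*87,s['finger_force'],s['force'],s['position'])
f=env.grab_frame("side");cv2.imwrite("pics/s3.png",cv2.resize(f["image"][80:290,220:500],None,fx=2.5,fy=2.5))
```

```text
False
16.3083 11.722473624321886 20.000974237918854 [-0.58228234  1.03665995  0.91234288] [ 0.53644439 -0.08268768  0.11494213]
```

View pics/s3.png

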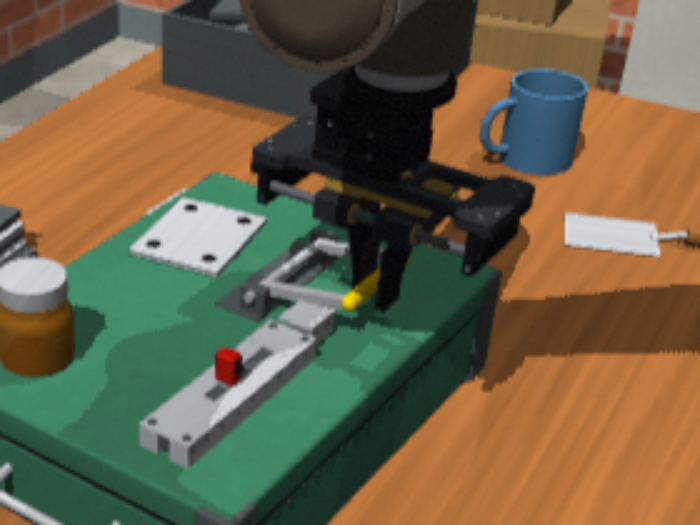

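The fingers hold the yellow bar, at crop pixel (370,290), with an opening of 11.7 mm. The tab stands at (228,365), clearly moved along. I'll lift along the arc, with a force guard.

Run:
```python
from h import *
p=np.load("p.npy")
P0=np.array(env.read_state()['position']);a0=np.arctan2(14,75);R=.0763
def pt(t): return P0+w(p,[R*(np.cos(a0)-np.cos(a0+t)),0,R*(np.sin(a0+t)-np.sin(a0))])[0]-w(p,[0,0,0])[0]
for i,t in enumerate(np.r_[.07,.14,np.linspace(.28,1.40,9)]):
    h=env.move_straight(pt(t),rate=.02 if i<2 else .05,force_limit=11 if i<2 else 15)
    s=env.read_state();print(round(t,2),h,np.round(s['force'],1),round(s['opening']*87,1),round(s['clock'],1))
    if h:break
f=env.grab_frame("side");cv2.imwrite("pics/s4.png",cv2.resize(f["image"][80:290,220:500],None,fx=2.5,fy=2.5))
```

```text
0.07 False [ 0.9  0.3 -5.9] 10.9 16.8
0.14 False [ 1.2  0.1 -4.8] 11.1 17.2
0.28 False [-1.3  1.  -0.2] 11.4 17.6
0.42 False [-4.1  2.   1.1] 11.5 17.9
0.56 False [-6.6  2.5  0.9] 11.1 18.3
0.7 False [-9.6  2.1  4.8] 11.1 18.6
0.84 False [-11.9   3.7   7.8] 11.2 19.0
0.98 False [-10.9   2.3  10.9] 11.2 19.4
1.12 False [-7.1  0.2  8.4] 11.4 19.8
1.26 False [-4.3  0.4  5.8] 11.2 20.1
1.4 False [-5.  -1.9  5.1] 11.1 20.5
```

View pics/s4.png

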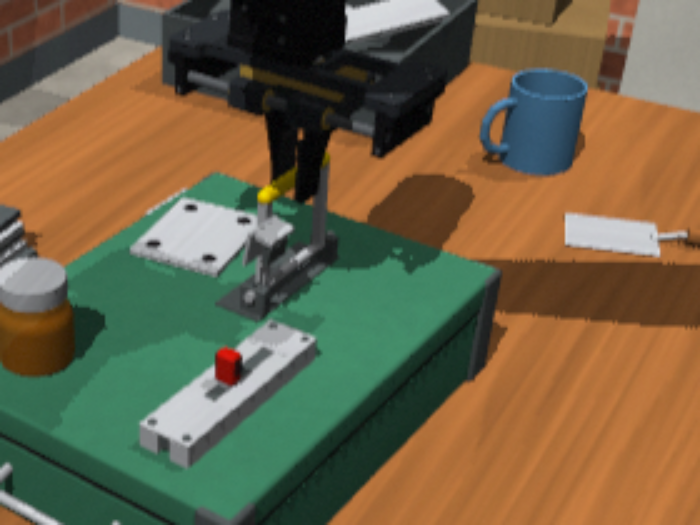

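The lever stands upright, with the bar between the fingers at crop pixel (290,180). The tab is unchanged at (228,365). I'll release, retreat upwards and check.

Run:
```python
from h import *
env.gripper_to(.45)
P=np.array(env.read_state()['position'])
print(env.move_straight(P+[0,0,.13],rate=.1,force_limit=10))
f=env.grab_frame("side");cv2.imwrite("pics/s5.png",cv2.resize(f["image"][80:290,220:500],None,fx=2.5,fy=2.5))
s=env.read_state();print(s['clock'],s['force'],s['position']-P)
```

```text
False
22.8167 [0.75384809 0.15466999 0.28213224] [-2.76535266e-04  3.29318725e-05  1.29139668e-01]
```

View pics/s5.png

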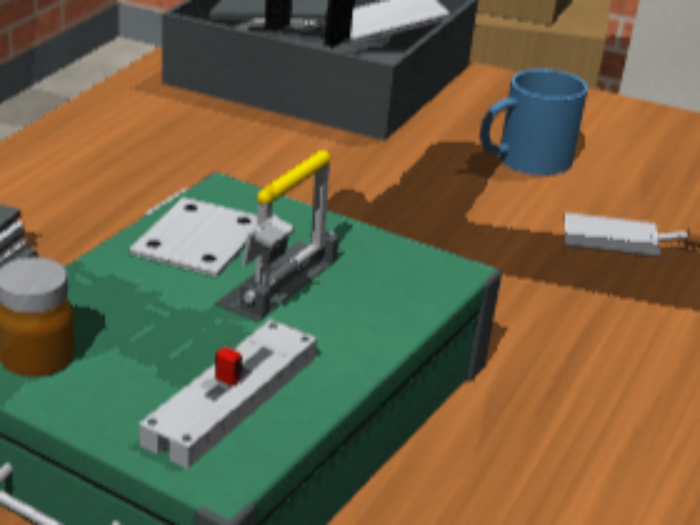

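The lever stands upright on its own, with the bar from (265,195) to (325,157). The tab is still slid back at (228,365), and the gripper is clear.

```bash
python3 -c "
from workcell import env
print(env.close_job())"
```

```text
the job is handed in; nothing more can be done
None
```

The job is handed in at about 23 s: the tab was slid about 29 mm to its stop (two gentle pushes, limits 9.5 and 11 N), and the lever stands upright at about 1.4 rad with the gripper clear; the judge's verdict was not shown.

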